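# Sound the heater well with the depth rod

### The arm

A 7-joint arm with a two-finger parallel gripper is mounted at the origin on the work surface. World frame = base frame: x ahead of the robot, y to its left, z up, the work surface at z = 0. Lengths are in mm, angles in rad, forces in N, time in s.
With the tool pointing down it reaches from about 400 to 875 mm from the base axis. Payload 4.4 kg.
Tool frame: the origin (TCP) lies midway between the tips of the shut fingers; the grasp point (between the pads) lies ctrl.grip_depth behind it (ctrl.grip_depth is the distance from the TCP to the grasp point, in mm); z points along the fingers, y is the line along which they close (so a half turn about z gives the same grasp; the last joint's range is limited). The gripper opens to 85 mm and grips with 20 to 120 N. Pads are 22 mm wide; open, the fingers measure 114 mm over their backs; the gripper's body (76 mm by 85 mm) begins 54 mm behind the grasp point. The pads swing forward as they close: fully open they stand 13 mm farther back than shut.
Start: joints at [-1.336, 0.628, 0.038, 1.517, -0.027, 0.996, -0.02], TCP at [192.561, 620.837, 231.313] pointing down, gripper open.
Joint ranges: [-3.06, 3.06], [-0.37, 2.12], [-1.25, 1.32], [0.18, 2.47], [-1.1, 4.24], [0.23, 1.98], [-2.94, 2.94]. Speed limits (rad/s): [2.57, 2.57, 3.14, 3.14, 3.14, 3.14, 3.14].

### API

Orientations are given as [roll, pitch, yaw] about the fixed x, y, z axes, in that order (R = Rz(yaw) Ry(pitch) Rx(roll)).
In Python, from cell import ctrl gives the robot as it stands.
- The arm moves only by the tool carry_out, never from a script. Its argument "deltas" is one flat list of numbers, 7 for each row, row after row: the turn, a rotation vector about the tool's x, y, z in degrees, then the shift along the tool's x, y, z in m, then the closure, from -1 (fully open) to 1 (shut). In form: [wx, wy, wz, dx, dy, dz, claw, wx, wy, wz, dx, dy, dz, claw, ...]. A call has 1 to 12 rows; each row shifts and turns the commanded pose from where the row before left it, along the tool's axes as they then stand; what a row does not reach is not made up. A row lasts 1/8 s, in which the tool goes at most 62.5 mm and 10.7 degrees, less where a joint would pass 70% of its speed; a pose out of reach is approached as far as the arm can. A call with a gripper value outside its range is refused whole. The fingers move at their own pace and stop on an object; the grip force is fixed at half the most. Time passes only in rows, so rows that do not move let the fingers close. It gives the time, the measured TCP pose, the force, the opening and the grip force at its end, in the units of the state.
- ctrl.read_state(): the state, without advancing time (a new reading comes with each control period).
- ctrl.get_image(name): name is "side" or "top" or "wrist"; returns the picture (384x512x3 uint8, red, green, blue); there is no depth.
- ctrl.calibration(name): a dict with "mtx" (3x3 intrinsics, pixels), "R" (3x3) and "t" (3): a world point X has camera coordinates R X + t. Camera axes: x right, y down, z forward; pixel columns grow to the right and rows downward; lengths in mm; the calibration is good to about 2 mm. A picture is of the moment at which its call begins: read the wrist's pose just before it. calibration takes no time and is no camera call; for the wrist camera it gives the pose at the moment of the call.
- ctrl.finish_job(): hands the job in; it is judged then, once.
The state is a dict: "clock": time; "qpos": joint angles; "qd": joint speeds; "tau": joint torques, N m; "eef_pos": TCP position; "tool_rot": TCP orientation; "force": force on the tool from outside, world axes, zero at the start; "torque": the same for the moment, N m; "width": finger opening in mm; "gripper_force": force on a finger pad.
Only numpy, scipy, OpenCV 4.12 (cv2) and the standard library are available. Lean on these libraries where they do the work, as an engineer would, in place of code of your own. Each camera call takes 0.05 s, during which the arm holds its last target. There are 200 camera calls.

### The job

Take the blue-handled depth rod out of its white stand and lower it into the well of the blue-bordered block on the heater until it bottoms out. Keep hold of it there, resting against the bottom, for two seconds, then let go and leave it in the well. Leave the red-handled rod in the stand.

Things in the scene. Friction and masses are not known exactly. Their poses are not given: they have to be found in the camera images.
- depth_rod: Depth rod, 140 mm long, about 150 g, upright in a hole of a white stand. From below: steel foot 24 mm diameter, 15 mm high; steel shaft 16 mm diameter, yellow ring at 57 to 63 mm; blue plastic handle, 26 mm diameter, from 75 to 140 mm. Origin: centre of the foot's underside; z up the rod. Its hole in the fixed stand is 30 mm wide, 28 mm deep: a lift of 30 mm or more frees it.
- blue_well (a point): Centre of the mouth of the blue-bordered block's blind well, in the block's top face 110 mm above the bench. The well is vertical, round, 44 mm in diameter, 60 mm deep, with a flat rigid bottom; with the rod on the bottom, the yellow ring is level with the block's top. z up.
- blue_block: Aluminium block with a blue border round its top face, 100 x 100 x 70 mm, fixed on the white heater. Origin: centre of its underside, 40 mm above the bench, z up. A like block with a red border stands 144 mm from it, centre to centre, and is not wanted; either may be on the left.
- red_rod: Rod of the depth rod's shape and size but with a red handle, upright in the other hole of the stand (40 mm high), 110 mm from the depth rod; it stays there. Either may be on the left. Origin: centre of the underside of its foot.

How it is judged:
By the outcome, as a careful person would: the job done as asked, in the order asked, and still so for the second after the job is handed in, with the robot touching nothing.
It also fails if it takes over 48 s, if anything falls off the work surface, if the arm or the gripper's body presses on something with over 40 N, if the wrist force passes 120 N, or if a joint passes its speed limit or range.

## Working session

There is one attempt and no reset: what is moved stays moved. The work goes in short steps, Python scripts to look and compute and a tool call to move; the robot and the scene stay as the last step left them, time stands still between calls to the robot, and variables do not carry over. Pictures are saved under pics/ and viewed, at most 10 in all, crops included, and the job is handed in when it is done.

Besides the shell and the picture viewer there is one more tool, called after "Emit:" as name(argument=value, ...), one argument or row to a line, values as JSON. carry_out: Moves the arm, as the interface text tells. Its arguments: {"type":"object","properties":{"deltas":{"type":"array"}},"required":["deltas"]}

```bash
mkdir -p pics; ls
python3 - <<'E'
from cell import ctrl
import cv2,numpy as np
s=ctrl.read_state();print({k:np.round(v,3) for k,v in s.items()},ctrl.grip_depth)
ims=[ctrl.get_image(n) for n in("side","top")]
for n,i in zip(("side","top"),ims):
    cv2.imwrite(f"pics/{n}0.png",i[:,:,::-1]); c=ctrl.calibration(n);print(n,np.round(c["mtx"],1).tolist(),np.round(c["R"],3).tolist(),np.round(c["t"],1))
E
```

```text
pics
{'clock': np.float64(0.0), 'qpos': array([-1.336,  0.629,  0.038,  1.518, -0.027,  0.996, -0.02 ]), 'qd': array([-0.002, -0.001, -0.002,  0.001,  0.001, -0.001,  0.   ]), 'tau': array([ 1.0000e-03, -5.6340e+01,  1.2270e+00, -1.9344e+01,  1.1000e-02,
        1.1000e-02,  0.0000e+00]), 'eef_pos': array([192.389, 620.205, 230.379]), 'tool_rot': array([-3.14 ,  0.   ,  2.841]), 'force': array([-0.141,  0.089, -0.284]), 'torque': array([-0.003,  0.011,  0.007]), 'gripper_force': np.float64(0.0), 'width': np.float64(85.219)} 18.700000000000003
side [[347.4, 0.0, 258.7], [0.0, 347.4, 190.5], [0.0, 0.0, 1.0]] [[-0.677, -0.736, -0.006], [-0.463, 0.432, -0.774], [0.572, -0.521, -0.633]] [377.4 339.5 586.6]
top [[441.6, 0.0, 258.3], [0.0, 441.6, 195.4], [0.0, 0.0, 1.0]] [[-0.021, -1.0, 0.004], [-0.996, 0.02, -0.091], [0.091, -0.006, -0.996]] [ -21.5  546.3 1149.2]
```

View pics/side0.png

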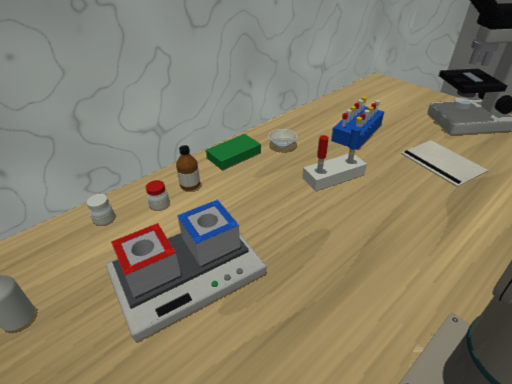

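View pics/top0.png

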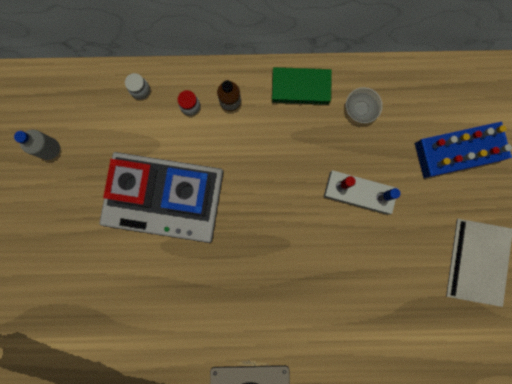

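The side view shows the red-bordered block at (144,248) and the blue one at (208,221). The stand is at (335,172), with the red handle at (322,147) and the blue rod at about (352,150), in front of the blue rack. In the top view the blue border is at (185,190), the blue handle at (391,195) and the red handle at (347,183).

```bash
cat > h.py <<'E'
import cv2,numpy as np
from cell import ctrl
def ray(c,p):
    K,R,t=[np.asarray(c[k],float) for k in("mtx","R","t")]
    return -R.T@t, R.T@np.linalg.solve(K,[p[0],p[1],1.])
def onz(c,p,z):
    o,d=ray(c,p); return o+d*(z-o[2])/d[2]
def tri(c1,p1,c2,p2):
    o,d=ray(c1,p1);q,e=ray(c2,p2)
    a,b=np.linalg.lstsq(np.c_[d,-e],q-o,rcond=None)[0]
    return (o+a*d+q+b*e)/2, np.linalg.norm(o+a*d-q-b*e)
def proj(c,X):
    x=np.asarray(c["mtx"])@(np.asarray(c["R"])@X+np.asarray(c["t"])); return x[:2]/x[2]
def mask(im,col):
    h=cv2.cvtColor(im,cv2.COLOR_RGB2HSV)
    if col=="blue": return cv2.inRange(h,(105,120,40),(128,255,255))
    return cv2.inRange(h,(0,150,50),(6,255,255))|cv2.inRange(h,(172,150,50),(180,255,255))
def blobs(m,amin=25):
    return [(round(cv2.contourArea(k)),k) for k in cv2.findContours(m,cv2.RETR_EXTERNAL,cv2.CHAIN_APPROX_NONE)[0] if cv2.contourArea(k)>amin]
E
python3 - <<'E'
from h import *
for n in("side","top"):
    im=cv2.imread(f"pics/{n}0.png")[:,:,::-1].copy()
    for col in("blue","red"):
        for a,k in blobs(mask(im,col)):
            r=cv2.minAreaRect(k);print(n,col,a,np.round(r[0],1),np.round(r[1],1),cv2.boundingRect(k))
            if col=="blue" and a>800 and r[0][0]<260:
                q=cv2.approxPolyDP(cv2.convexHull(k),5,True)[:,0];print(q.tolist())
a=cv2.imread("pics/side0.png")[125:195,295:375];b=cv2.imread("pics/top0.png")[160:220,320:410]
a=cv2.resize(a,(400,350));b=cv2.resize(b,(400,267));a=np.vstack([a,np.zeros((0,400,3),np.uint8)])
cv2.imwrite("pics/z0.png",np.hstack([a,cv2.copyMakeBorder(b,0,83,0,0,0)]))
E
```

```text
side blue 1400 [207.6 220.2] [33.4 50.8] (178, 200, 60, 44)
[[217, 200], [237, 225], [196, 243], [178, 215]]
side blue 939 [357.1 125.6] [31.9 55.3] (332, 106, 52, 44)
side red 1784 [142.9 247.3] [36.  55.3] (112, 223, 64, 52)
side red 200 [155. 187.] [14. 18.] (146, 180, 19, 15)
side red 154 [322.4 146.6] [ 7.9 23.3] (318, 135, 10, 24)
top blue 80 [393.5 193.5] [ 9.4 12.1] (386, 189, 14, 10)
top blue 1668 [183.7 190.2] [42.3 41.9] (160, 167, 48, 47)
[[168, 167], [207, 173], [200, 213], [160, 206]]
top blue 102 [ 20.  136.5] [11. 12.] (14, 131, 13, 12)
top blue 2079 [465.4 148.7] [38.2 85.8] (420, 122, 92, 54)
top red 66 [349.5 181. ] [8.5 9.8] (344, 177, 11, 10)
top red 1588 [126.6 181. ] [40.8 41.4] (104, 159, 47, 46)
top red 244 [186.5  99. ] [17. 18.] (178, 90, 18, 19)
```

View pics/z0.png

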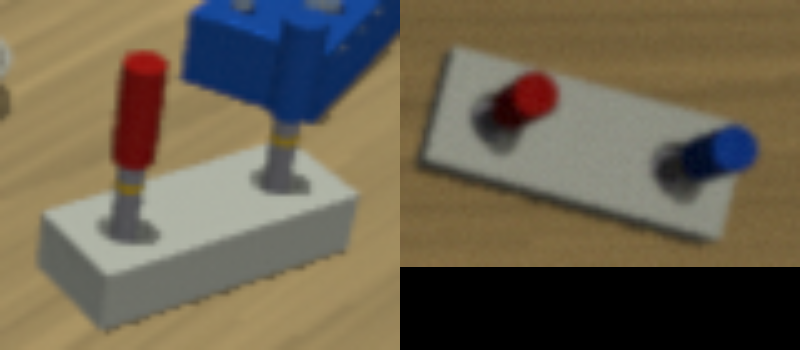

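The crop shows the blue handle's top at about (355.8,130.2) in the side view and (395.4,193.3) in the top view. The handle's lower end is at about (353,148.6) in the side view, and both rods stand upright.

Run:
```python
from h import *
S,T=ctrl.calibration("side"),ctrl.calibration("top")
def show(n,x): print(n,np.round(x[0],1),round(x[1],1))
show("handle top",tri(S,(355.8,130.2),T,(395.4,193.3)))
show("red top",tri(S,(295+145/5,125+62/5),T,(320+138/4.444,160+92/4.444)))
print("z152",onz(T,(395.4,193.3),152),"side z152",onz(S,(355.8,130.2),152))
# ring row in side vs axis
# block corners paired by world order: sort by angle using coarse z=110
s=np.array([[217,200],[237,225],[196,243],[178,215]],float)
t=np.array([[168,167],[207,173],[200,213],[160,206]],float)
tw=np.array([onz(T,p,110) for p in t]);W=[]
for p in s:
    x=onz(S,p,110);j=np.argmin(np.linalg.norm(tw-x,axis=1));r=tri(S,p,T,t[j]);show("corner",r);W.append(r[0])
W=np.array(W);print("block",W.mean(0),"top-only",tw.mean(0),"edges",np.linalg.norm(W-np.roll(W,1,0),axis=1))
# dark hole in top within blue border
for n,c in(("top",T),("side",S)):
    g=cv2.imread(f"pics/{n}0.png",0); q=(t if n=="top" else s); m=np.zeros_like(g); cc=q.mean(0)
    cv2.fillConvexPoly(m,(cc+(q-cc)*.62).astype(np.int32),255)
    h=((g<np.percentile(g[m>0],75)*.75)&(m>0)).astype(np.uint8)*255
    k=max(blobs(h),key=lambda b:b[0])[1];e=cv2.fitEllipse(k);print(n,"hole",np.round(e,1) if 0 else e,onz(c,e[0],110))
print({k:np.round(v,3) for k,v in ctrl.read_state().items() if k in("eef_pos","clock")})
w=ctrl.calibration("wrist");st=ctrl.read_state()
print("cam pos",-w["R"].T@w["t"],np.round(w["R"],3).tolist(),w["mtx"][0,0])
```

```text
handle top [ 535.3 -359.9  140. ] 3.9
red top [ 566.6 -253.7  145.9] 2.4
z152 [ 532.65655674 -357.20559152  152.        ] side z152 [ 525.65663533 -339.2744218   152.        ]
corner [597.2  94.7 105.5] 0.8
corner [499.  113.7 107.8] 3.8
corner [516.5 210.  109.5] 0.8
corner [613.5 190.8 107.9] 0.1
block [556.55113187 152.31356942 107.70023148] top-only [555.91827664 151.63815377 110.        ] edges [ 97.45236659 100.06399463  97.83801515  98.8985648 ]
top hole ((183.78167724609375, 189.9313201904297), (17.3228759765625, 17.674116134643555), 43.0201301574707) [555.26190194 151.57867398 110.        ]
side hole ((207.11927795410156, 220.20260620117188), (12.452560424804688, 19.846492767333984), 81.0548095703125) [554.20699929 154.36818445 110.        ]
{'clock': np.float64(0.1), 'eef_pos': array([192.356, 620.283, 230.488])}
cam pos [125.17206133 640.06509891 373.83315763] [[0.295, 0.955, -0.002], [0.919, -0.283, 0.273], [0.26, -0.082, -0.962]] 288.5627614840515
```

Emit:
carry_out(
  deltas=[0,0,4.85,-0.0545,0,-0.003,-1,0,0,4.85,-0.0545,0,-0.003,-1,0,0,4.85,-0.0545,0,-0.003,-1,0,0,4.85,-0.0545,0,-0.003,-1,0,0,4.85,-0.0545,0,-0.003,-1,0,0,4.85,-0.0545,0,-0.003,-1,0,0,4.85,-0.0545,0,-0.003,-1,0,0,4.85,-0.0545,0,-0.003,-1,0,0,4.85,-0.0545,0,-0.003,-1,0,0,4.85,-0.0545,0,-0.003,-1],
)

```text
clock: 1.35
eef_pos: [604.0, 286.0, 260.8]
tool_rot: [-3.141, -0.0, 1.992]
force: [0.9, 1.1, -1.1]
width: 85.1
gripper_force: 0.0
```

```bash
cat >> h.py <<'E'
from scipy.spatial.transform import Rotation as Ro
def rows(goal,yaw,n):
    s=ctrl.read_state();p=s["eef_pos"];R0=Ro.from_euler("xyz",s["tool_rot"]);R1=Ro.from_euler("xyz",[np.pi,0,yaw])
    rv=(R0.inv()*R1).as_rotvec()/n;d=(np.array(goal)-p)/n;R=R0
    for i in range(n):
        print(np.round(np.degrees(rv),2).tolist(),np.round(R.inv().apply(d)/1000,4).tolist());R=R*Ro.from_rotvec(rv)
E
python3 -c "
from h import *
rows((533,-345,285),1.279,11)"
```

```text
[-0.0, 0.0, 3.71] [-0.0497, -0.0293, -0.0022]
[-0.0, 0.0, 3.71] [-0.0515, -0.0261, -0.0022]
[-0.0, 0.0, 3.71] [-0.0531, -0.0227, -0.0022]
[-0.0, 0.0, 3.71] [-0.0544, -0.0192, -0.0022]
[-0.0, 0.0, 3.71] [-0.0556, -0.0156, -0.0022]
[-0.0, 0.0, 3.71] [-0.0565, -0.012, -0.0022]
[-0.0, 0.0, 3.71] [-0.0571, -0.0083, -0.0022]
[-0.0, 0.0, 3.71] [-0.0575, -0.0046, -0.0022]
[-0.0, 0.0, 3.71] [-0.0577, -0.0008, -0.0022]
[-0.0, 0.0, 3.71] [-0.0577, 0.0029, -0.0022]
[-0.0, 0.0, 3.71] [-0.0573, 0.0066, -0.0022]
```

Emit:
carry_out(
  deltas=[0,0,3.7,-0.05,-0.029,-0.002,-1,0,0,3.7,-0.0515,-0.026,-0.002,-1,0,0,3.7,-0.053,-0.0227,-0.002,-1,0,0,3.7,-0.0545,-0.019,-0.002,-1,0,0,3.7,-0.0555,-0.0155,-0.002,-1,0,0,3.7,-0.0565,-0.012,-0.002,-1,0,0,3.7,-0.057,-0.008,-0.002,-1,0,0,3.7,-0.0575,-0.0045,-0.002,-1,0,0,3.7,-0.0575,-0.001,-0.002,-1,0,0,3.7,-0.0575,0.003,-0.002,-1,0,0,3.7,-0.0573,0.0066,-0.002,-1,0,0,0,0,0,0,-1],
)

```text
clock: 2.85
eef_pos: [532.5, -349.5, 283.1]
tool_rot: [-3.141, 0.005, 1.275]
force: [0.3, 0.8, -0.1]
width: 85.8
gripper_force: 0.0
```

Run:
```python
from h import *
import pickle
s=ctrl.read_state();c=ctrl.calibration("wrist");im=ctrl.get_image("wrist")
print(s["eef_pos"],s["tool_rot"],np.abs(s["qd"]).max())
cv2.imwrite("pics/w1.png",im[:,:,::-1]);pickle.dump(c,open("w1.pkl","wb"))
for col in("blue","red"):
    for a,k in blobs(mask(im,col),100):print(col,a,cv2.boundingRect(k))
```

```text
[ 532.51355957 -349.52602407  283.11568811] [-3.14085392  0.00459808  1.27482681] 0.0756410208172697
blue 1755 (325, 213, 98, 75)
blue 355 (252, 180, 23, 21)
red 108 (390, 247, 14, 12)
red 570 (250, 56, 27, 29)
```

View pics/w1.png

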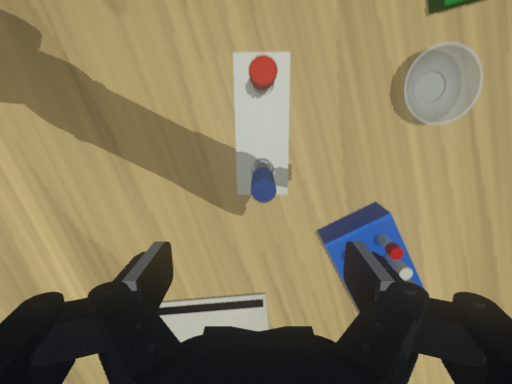

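The wrist view shows the stand upright in the image, with the red handle's disc at (263,71). The blue handle's top disc is centred at about (263.5,190), and the open fingers are at the bottom left and right.

Run:
```python
from h import *
import pickle
c=pickle.load(open("w1.pkl","rb"));T=ctrl.calibration("top");S=ctrl.calibration("side")
for z in(140,152):print(onz(c,(263.5,190),z))
print(tri(c,(263.5,190),T,(395.4,193.3)),tri(c,(263.5,190),S,(355.8,130.2)),tri(c,(262.5,71),T,(320+138/4.444,160+92/4.444)))
im=cv2.imread("pics/w1.png")[:,:,::-1].copy();h=cv2.cvtColor(im,cv2.COLOR_RGB2HSV)
# mask of the disc: print brightness down the column
print(im[176:206,263].tolist())
```

```text
[ 534.74851557 -358.72582931  140.        ]
[ 535.44570796 -355.59005987  152.        ]
(array([ 534.2356934 , -360.21464984,  138.80681887]), np.float64(2.431785133634511)) (array([ 535.49044487, -357.96480122,  140.81753633]), np.float64(1.732619558743308)) (array([ 564.85536286, -252.09955478,  155.84200667]), np.float64(0.9079823521032665))
[[63, 72, 100], [63, 72, 101], [64, 76, 110], [65, 80, 120], [65, 83, 127], [65, 83, 129], [64, 83, 128], [65, 82, 127], [65, 82, 127], [65, 82, 127], [64, 82, 126], [64, 80, 126], [62, 79, 124], [62, 80, 124], [63, 79, 124], [63, 79, 124], [62, 78, 124], [63, 80, 124], [63, 79, 124], [64, 80, 124], [63, 78, 123], [63, 78, 123], [63, 78, 122], [63, 78, 123], [63, 78, 122], [69, 83, 121], [120, 115, 116], [151, 138, 112], [170, 152, 108], [169, 152, 107]]
```

```bash
python3 -c "
from h import *
rows((535,-357,200),1.279,2)"
```

```text
[-0.03, 0.03, 0.01] [-0.0053, 0.0021, 0.0414]
[-0.03, 0.03, 0.01] [-0.0053, 0.0021, 0.0414]
```

Emit:
carry_out(
  deltas=[0,0,0,-0.0053,0.0021,0.0414,-1,0,0,0,-0.0053,0.0021,0.0414,-1,0,0,0,0,0,0,-1,0,0,0,0,0,0,-1],
)

```text
clock: 3.4
eef_pos: [537.8, -353.9, 201.8]
tool_rot: [3.14, -0.0, 1.285]
force: [-0.2, -0.3, 0.3]
width: 85.3
gripper_force: 0.0
```

Run:
```python
from h import *
import pickle
s=ctrl.read_state();c=ctrl.calibration("wrist");im=ctrl.get_image("wrist")
print(s["eef_pos"],s["tool_rot"],np.abs(s["qd"]).max())
cv2.imwrite("pics/w2.png",im[:,:,::-1]);pickle.dump(c,open("w2.pkl","wb"))
for col in("blue","red"):
    for a,k in blobs(mask(im,col),100):print(col,a,cv2.boundingRect(k))
```

```text
[ 537.76722858 -353.86240648  201.77883395] [ 3.14008713e+00 -8.04061928e-05  1.28541264e+00] 0.018200385459827082
blue 742 (413, 353, 39, 31)
blue 330 (334, 272, 27, 46)
blue 1218 (369, 239, 72, 61)
blue 791 (240, 202, 34, 33)
red 162 (413, 279, 23, 20)
red 1310 (237, 27, 40, 44)
```

View pics/w2.png

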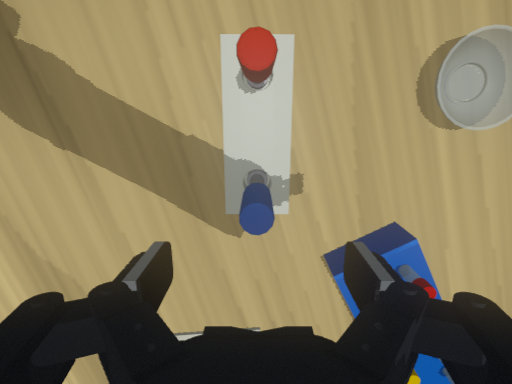

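The blue disc is now centred at about (257,218), 34 px wide, and the red one at (257,47). The rod is upright and clear between the fingers.

Run:
```python
from h import *
import pickle
a,b=[pickle.load(open(f"w{i}.pkl","rb")) for i in(1,2)]
S,T=ctrl.calibration("side"),ctrl.calibration("top")
L=[(a,(263.5,190)),(b,(257,218)),(T,(395.4,193.3)),(S,(355.8,130.2))]
A=[];B=[]
for c,p in L:
    o,d=ray(c,p);d/=np.linalg.norm(d);P=np.eye(3)-np.outer(d,d);A.append(P);B.append(P@o)
print(np.linalg.solve(sum(A),sum(B)),tri(*L[0],*L[1]),tri(*L[1],*L[2]),tri(*L[1],*L[3]))
print(onz(b,(257,218),152),onz(b,(257,218),142),"from size: depth",288.56*26/34)
# shaft/stand junction: x of axis where foot enters
print(onz(b,(257,178),45))
X=ctrl.read_state();print(proj(b,[535,-356,152]))
```

```text
[ 534.8137443  -359.56321646  140.6520911 ] (array([ 536.29530704, -352.81211893,  163.04433261]), np.float64(0.46766036234451724)) (array([ 533.90591772, -361.66721707,  138.1572463 ]), np.float64(0.09807321714605641)) (array([ 535.51038444, -359.64198947,  140.47292449]), np.float64(3.5334153386796667))
[ 535.35316954 -356.82546303  152.        ] [ 534.31247799 -360.3601761   142.        ] from size: depth 220.66352941176473
[ 536.90437975 -351.3084496    45.        ]
[256.19645541 217.08196174]
```

```bash
python3 -c "
from h import *
rows((535.2,-356,107),1.279,3)"
```

```text
[0.05, 0.01, 0.12] [-0.0008, -0.0008, 0.0318]
[0.05, 0.01, 0.12] [-0.0008, -0.0008, 0.0318]
[0.05, 0.01, 0.12] [-0.0008, -0.0008, 0.0318]
```

Emit:
carry_out(
  deltas=[0,0,0.1,-0.0008,-0.0008,0.0318,-1,0,0,0.1,-0.0008,-0.0008,0.0318,-1,0,0,0.1,-0.0008,-0.0008,0.0318,-1,0,0,0,0,0,0,-1,0,0,0,0,0,0,1,0,0,0,0,0,0,1,0,0,0,0,0,0,1,0,0,0,0,0,0,1,0,0,0,0,0,0,1,0,0,0,0,0,0,1],
)

```text
clock: 4.7
eef_pos: [534.7, -356.7, 106.3]
tool_rot: [3.139, 0.0, 1.279]
force: [0.1, 0.9, 6.5]
width: 24.6
gripper_force: 58.7
```

Emit:
carry_out(
  deltas=[0,0,0,0,0,-0.015,1,0,0,0,0,0,-0.03,1,0,0,0,0,0,-0.035,1,0,0,0,0,0,-0.035,1,0,0,0,0,0,-0.035,1,0,0,0,0,0,0,1],
)

```text
clock: 5.45
eef_pos: [534.6, -357.4, 258.3]
tool_rot: [3.136, 0.002, 1.278]
force: [0.6, -0.3, -2.4]
width: 25.2
gripper_force: 59.6
```

Run:
```python
from h import *
s=ctrl.read_state();print(s["eef_pos"],s["force"],s["width"],s["gripper_force"])
ims=[ctrl.get_image(n) for n in("side","top","wrist")]
for n,i in zip(("side","top","wrist"),ims):cv2.imwrite(f"pics/{n}3.png",i[:,:,::-1])
p=[proj(ctrl.calibration("side"),[535,-356,z]) for z in(162,225,250)];print(p)
x,y=p[1].astype(int);a=ims[0][max(0,y-65):y+65,max(0,x-65):x+65]
cv2.imwrite("pics/z3.png",np.hstack([cv2.resize(a,(390,390)),cv2.resize(ims[2],(400,300))[:, :] if 0 else cv2.resize(ims[2],(400,390))])[:,:,::-1]);print(x,y)
rows((555.5,152,258),1.55,10)
```

```text
[ 534.55731065 -357.3884985   258.27296948] [ 0.61666458 -0.25265608 -2.42700639] 25.18833108034572 59.628973603248596
[array([357.14263935, 123.81015248]), array([361.1991301 , 102.86721139]), array([362.90635632,  94.05310569])]
361 102
[-0.01, -0.01, -1.55] [0.0492, -0.0124, -0.0003]
[-0.01, -0.01, -1.55] [0.0496, -0.0111, -0.0003]
[-0.01, -0.01, -1.55] [0.0498, -0.0098, -0.0004]
[-0.01, -0.01, -1.55] [0.0501, -0.0084, -0.0004]
[-0.01, -0.01, -1.55] [0.0503, -0.007, -0.0004]
[-0.01, -0.01, -1.55] [0.0505, -0.0057, -0.0004]
[-0.01, -0.01, -1.55] [0.0506, -0.0043, -0.0004]
[-0.01, -0.01, -1.55] [0.0507, -0.0029, -0.0004]
[-0.01, -0.01, -1.55] [0.0508, -0.0015, -0.0004]
[-0.01, -0.01, -1.55] [0.0508, -0.0002, -0.0004]
```

View pics/z3.png

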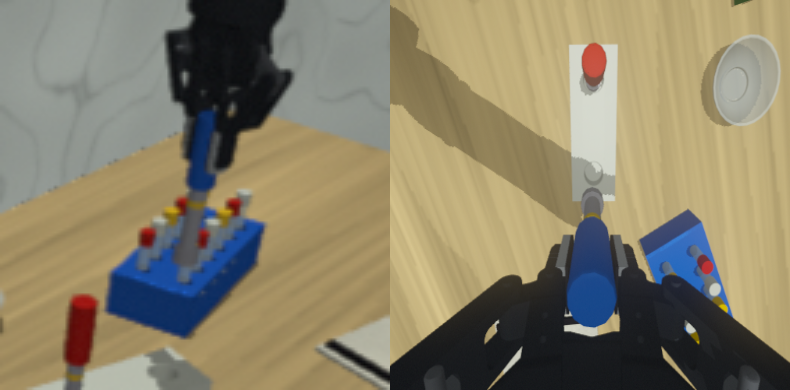

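The side crop shows the rod held upright between the fingers, parallel to the red rod, which is still in the stand. The wrist crop shows the blue handle centred between the pads.

Emit:
carry_out(
  deltas=[0,0,-1.5,0.025,-0.006,-0.015,1,0,0,-1.5,0.0496,-0.012,-0.015,1,0,0,-1.5,0.0498,-0.01,0,1,0,0,-1.5,0.05,-0.0085,0,1,0,0,-1.5,0.0503,-0.007,0,1,0,0,-1.5,0.0505,-0.0057,0,1,0,0,-1.5,0.0506,-0.0043,0,1,0,0,-1.5,0.0507,-0.003,0,1,0,0,-1.5,0.0508,-0.0015,0,1,0,0,-1.5,0.045,0,0,1,0,0,0,0.028,0,0,1,0,0,0,0,0,0,1],
)

```text
clock: 7.1
eef_pos: [555.7, 151.8, 283.0]
tool_rot: [-3.138, -0.0, 1.546]
force: [0.4, -0.7, -1.8]
width: 24.8
gripper_force: 59.4
```

Run:
```python
from h import *
s=ctrl.read_state();p=s["eef_pos"];print(p,s["tool_rot"],s["force"],s["width"])
rows((555.5,152,240),1.55,2)
im=ctrl.get_image("side");t=ctrl.get_image("top");cv2.imwrite("pics/side4.png",im[:,:,::-1])
print(proj(ctrl.calibration("side"),[555,152,150]))
cv2.imwrite("pics/z4.png",np.hstack([cv2.resize(im[110:270,130:290],(400,400)),cv2.resize(t[120:260,90:230],(400,400))])[:,:,::-1])
```

```text
[555.68460175 151.82368259 283.04907128] [-3.13774697e+00 -1.46212741e-04  1.54580242e+00] [ 0.36208157 -0.72172704 -1.84012323] 24.755895809034598
[-0.11, -0.0, -0.12] [0.0001, -0.0, 0.0215]
[-0.11, -0.0, -0.12] [0.0001, -0.0001, 0.0215]
[205.90900612 205.77368655]
```

View pics/z4.png

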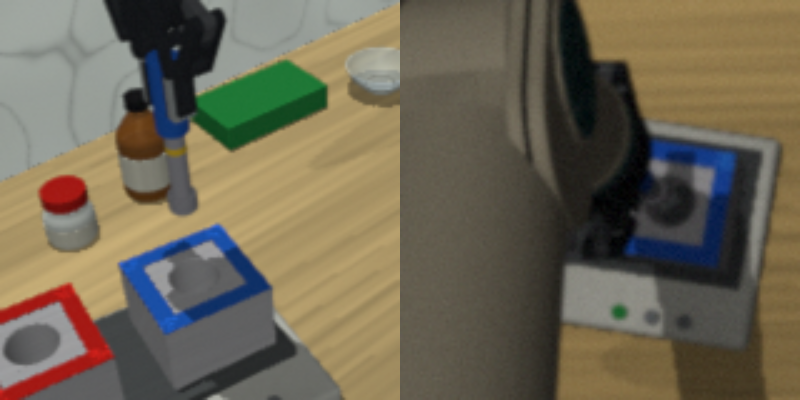

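The foot of the held rod is at about (203,193) in the side view, above and behind the blue well's mouth at (207,220). The arm covers part of the top view.

Run:
```python
from h import *
c=ctrl.calibration("side")
for z in(180,189,195):print(z,proj(c,[555.7,151.8,z]),onz(c,(203.2,192.8),z))
```

```text
180 [204.2899177 194.6360547] [562.06160717 149.98155607 180.        ]
189 [203.82405945 191.24174451] [552.49450735 155.63684349 189.        ]
195 [203.50928562 188.94825716] [546.11644081 159.4070351  195.        ]
```

Emit:
carry_out(
  deltas=[0,0,0,0,0,0.03,1,0,0,0,0,0,0.03,1,0,0,0,0,0,0.012,1,0,0,0,0,0,0,1],
)

```text
clock: 7.7
eef_pos: [556.9, 147.4, 212.6]
tool_rot: [-3.14, 0.001, 1.539]
force: [0.4, -0.4, -1.5]
width: 24.7
gripper_force: 59.3
```

Run:
```python
from h import *
im=ctrl.get_image("side");t=ctrl.get_image("wrist");s=ctrl.read_state();print(s["eef_pos"],s["tool_rot"])
print(proj(ctrl.calibration("side"),[555.5,152,110]))
cv2.imwrite("pics/z5.png",np.hstack([cv2.resize(im[170:260,165:255],(400,400)),cv2.resize(t,(400,400))])[:,:,::-1])
```

```text
[557.94597929 148.05887696 213.98874658] [ 3.14003405e+00 -2.37062746e-04  1.53961063e+00]
[207.65323477 219.37972848]
```

View pics/z5.png

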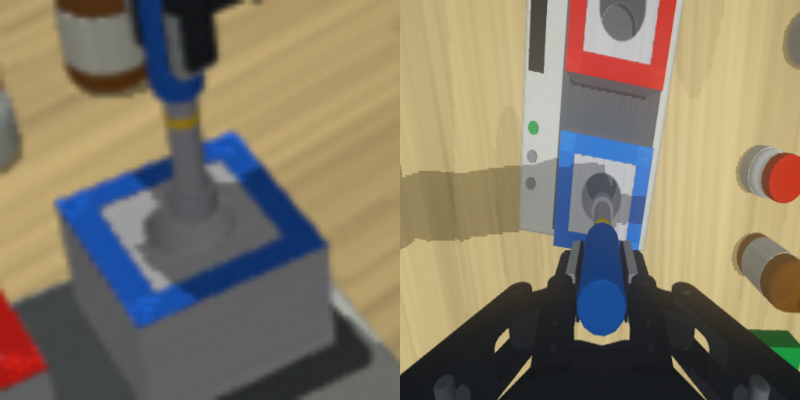

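The foot is just above the blue well's mouth at about (209,217) in the side view, against a hole centre of (207,220). The wrist view shows the same, so the rod needs a shift of a few mm.

Run:
```python
from h import *
c=ctrl.calibration("side");s=ctrl.read_state();print(s["eef_pos"],s["qd"].max());z=s["eef_pos"][2]-106+12
print(z,proj(c,[*s["eef_pos"][:2],z]),onz(c,(209,217),z))
rows((555.5,152,205),1.54,2)
```

```text
[557.94597929 148.05887696 213.98874658] 0.0005943623937047899
119.98874658415005 [208.00593014 214.61490302] [550.41382123 150.92717231 119.98874658]
[0.04, -0.01, -0.01] [0.0019, -0.0013, 0.0045]
[0.04, -0.01, -0.01] [0.0019, -0.0013, 0.0045]
```

Emit:
carry_out(
  deltas=[0,0,0,0.003,-0.0015,0,1,0,0,0,0,0,0.008,1,0,0,0,0,0,0.008,1,0,0,0,0,0,0.008,1,0,0,0,0,0,0,1],
)

```text
clock: 8.43
eef_pos: [555.1, 151.4, 188.1]
tool_rot: [-3.14, 0.001, 1.54]
force: [-0.3, -0.1, -1.4]
width: 24.7
gripper_force: 59.3
```

Emit:
carry_out(
  deltas=[0,0,0,0,0,0.009,1,0,0,0,0,0,0.009,1,0,0,0,0,0,0.009,1,0,0,0,0,0,0.009,1,0,0,0,0,0,0,1],
)

```text
clock: 9.05
eef_pos: [555.1, 151.5, 152.1]
tool_rot: [-3.14, 0.001, 1.54]
force: [0.4, 0.1, -1.9]
width: 24.5
gripper_force: 59.3
```

Emit:
carry_out(
  deltas=[0,0,0,0,0,0.003,1,0,0,0,0,0,0.002,1,0,0,0,0,0,0,1],
)

```text
clock: 9.43
eef_pos: [555.7, 151.6, 148.1]
tool_rot: [3.142, -0.0, 1.541]
force: [0.0, -0.4, -2.0]
width: 24.7
gripper_force: 59.3
```

Emit:
carry_out(
  deltas=[0,0,0,0,0,0.001,1,0,0,0,0,0,0.001,1,0,0,0,0,0,0,1],
)

```text
clock: 9.8
eef_pos: [555.7, 151.6, 146.0]
tool_rot: [-3.141, 0.0, 1.54]
force: [0.5, -0.6, -2.8]
width: 24.4
gripper_force: 59.3
```

Emit:
carry_out(
  deltas=[0,0,0,0,0,0.001,1,0,0,0,0,0,0,1],
)

```text
clock: 10.05
eef_pos: [555.7, 151.6, 145.0]
tool_rot: [-3.141, 0.0, 1.541]
force: [-0.3, 0.1, -1.7]
width: 24.2
gripper_force: 59.3
```

Emit:
carry_out(
  deltas=[0,0,0,0,0,0.001,1,0,0,0,0,0,0,1],
)

```text
clock: 10.3
eef_pos: [555.9, 151.6, 144.3]
tool_rot: [3.141, -0.0, 1.54]
force: [0.1, -0.7, 0.0]
width: 24.7
gripper_force: 59.8
```

Contact is just beginning: the reading is up about 2 N.

Emit:
carry_out(
  deltas=[0,0,0,0,0,0.001,1,0,0,0,0,0,0,1],
)

```text
clock: 10.55
eef_pos: [556.0, 151.6, 144.2]
tool_rot: [3.141, -0.001, 1.54]
force: [-1.8, -0.1, 6.8]
width: 24.9
gripper_force: 60.6
```

The rod is on the bottom: contact force is about 9 N and the height matches. Holding it there now for over 2 s.

Emit:
carry_out(
  deltas=[0,0,0,0,0,0,1,0,0,0,0,0,0,1,0,0,0,0,0,0,1,0,0,0,0,0,0,1,0,0,0,0,0,0,1,0,0,0,0,0,0,1,0,0,0,0,0,0,1,0,0,0,0,0,0,1,0,0,0,0,0,0,1,0,0,0,0,0,0,1,0,0,0,0,0,0,1,0,0,0,0,0,0,1],
)

```text
clock: 12.05
eef_pos: [556.0, 151.7, 144.2]
tool_rot: [3.141, -0.001, 1.54]
force: [-2.4, -0.4, 7.6]
width: 25.2
gripper_force: 60.6
```

Emit:
carry_out(
  deltas=[0,0,0,0,0,0,1,0,0,0,0,0,0,1,0,0,0,0,0,0,1,0,0,0,0,0,0,1,0,0,0,0,0,0,1,0,0,0,0,0,0,1,0,0,0,0,0,0,1,0,0,0,0,0,0,1,0,0,0,0,0,0,1,0,0,0,0,0,0,1],
)

```text
clock: 13.3
eef_pos: [556.0, 151.6, 144.2]
tool_rot: [3.141, -0.001, 1.54]
force: [-1.4, -0.2, 7.4]
width: 24.4
gripper_force: 60.6
```

Emit:
carry_out(
  deltas=[0,0,0,0,0,0,-1,0,0,0,0,0,0,-1,0,0,0,0,0,0,-1,0,0,0,0,0,0,-1,0,0,0,0,0,0,-1,0,0,0,0,0,0,-1],
)

```text
clock: 14.05
eef_pos: [555.7, 151.6, 143.1]
tool_rot: [-3.142, 0.0, 1.541]
force: [0.9, 0.1, -0.3]
width: 85.4
gripper_force: 0.0
```

Emit:
carry_out(
  deltas=[0,0,0,0,0,-0.015,-1,0,0,0,0,0,-0.03,-1,0,0,0,0,0,-0.035,-1,0,0,0,0,0,-0.035,-1,0,0,0,0,0,-0.02,-1,0,0,0,0,0,0,-1],
)

```text
clock: 14.8
eef_pos: [556.9, 151.7, 280.5]
tool_rot: [3.137, -0.002, 1.54]
force: [0.0, -0.2, -0.1]
width: 85.4
gripper_force: 0.0
```

Run:
```python
from h import *
im=ctrl.get_image("side");t=ctrl.get_image("wrist");s=ctrl.read_state();print(s["clock"],s["eef_pos"],s["width"],s["force"])
cv2.imwrite("pics/z6.png",np.hstack([cv2.resize(im[120:270,120:390],(450,250)),cv2.resize(t,(333,250))])[:,:,::-1])
```

```text
14.9 [555.34321131 151.62803325 277.99712255] 85.74157611232658 [-0.40103263 -0.07248997 -0.30108069]
```

View pics/z6.png

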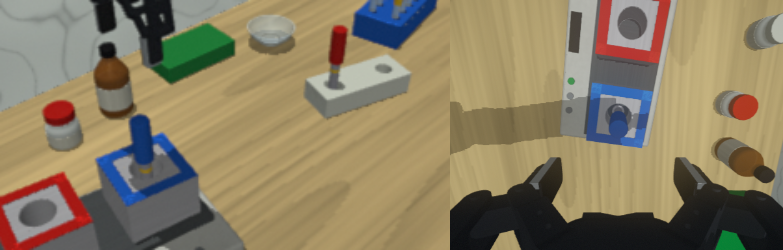

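The depth rod stands upright in the blue-bordered well with its yellow ring level with the block's top. The red rod is still in the stand and the gripper is clear.

```bash
python3 -c "
from cell import ctrl
print(ctrl.finish_job())"
```

```text
the job is handed in; nothing more can be done
None
```

The blue-handled rod was lowered to the bottom of the blue-bordered block's well, held there for over 2 s at about 9 N, then released and left upright; the red rod stayed in the stand, and I handed the job in at about 15 s (no verdict was returned).

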